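# Hold the purge canister's lid at its vent position

### The job

Start the purge by pressing the green button fully down and letting it come back up; then put the blue bayonet lid into the aluminium canister, lugs through the slots at the blue marks and fully down, turn it clockwise until its white stripes point at the orange half-way marks, and never on to the red marks, where it locks. The lid springs back, so finish while still gripping it, steady at the orange marks, and leave the other gear on the bench where it is.

Things in the scene. Friction and masses are not known exactly. Their poses are not given: they have to be found in the camera images.
- pot: Fixed aluminium canister (pot), 88 mm across, 60 mm high, on a foot disc 104 mm across. Origin: centre of its underside, z up. The mouth's 7 mm thick bayonet collar has a round opening 55 mm across and two slots at +x and -x, 16 mm wide, reaching 36 mm from the axis, shown by blue marks on the rim. An inserted lid can turn clockwise only (from above). Slots to red lock marks: 80 degrees.
- pot_floor (a point): Centre of the black spring-loaded disc in the pot, 44 mm above the pot's underside; the lid's underside rests on it when fully down. After about 6 degrees of play it turns with the lid and pushes back with 0.06 to 0.1 N m, so a lid let go springs back. Axes as the pot's when not turned.
- half_mark: The pair of orange marks on the pot's rim (one on either side): half-way. Origin on the pot's axis at rim height, 60 mm above the pot's underside; its x axis runs through both orange marks, 40 degrees clockwise (from above) of the pot's x axis.
- lock_mark: The pair of red marks on the pot's rim: locked. Origin on the pot's axis at rim height; its x axis runs through both red marks, 80 degrees clockwise (from above) of the pot's x axis. A spring catch begins to resist the lid at about 49 degrees from the slots.
- lid_grip (a point): Loose bayonet lid, 110 to 200 g: this point is on its axis in the black grip bar, 45 mm above the lid's underside. The bar is 44 mm long (lid's x), 14 wide (y), 36 tall: its foot (the flange's top) is 22 mm below this point, its top 14 above. The lid starts upright on the bench. Fully down in the pot this point is 89 mm above the pot's underside; with the lugs still on the collar, 105 mm.
- lid_lugs (a point): Centre of the lid's underside. From it up: black plug 50 mm across and 17 long, blue flange 72 mm across and 6 thick, then the bar. Two lugs at the foot of the plug, at +x and -x in line with the bar, reach 33 mm from the axis, 10 mm wide, 6 high. White stripes on the flange at the bar's ends show where they are. Half a turn makes no difference.
- purge_top (a point): Centre of the top face of the green spring push button (28 mm across) on a fixed grey box, 90 x 75 x 45 mm. It is pressed straight down.
- purge (a joint): Travel of the green button: 0 when out, 0.006 m fully down, which takes about 5 N; it springs back by itself.
- scraper: White plastic ski wax scraper lying flat, 140 x 60 x 5 mm, bystander. Origin: centre of its underside, x along its length.
- ice_screw: Steel ice screw lying on the bench, 170 mm long, 20 mm thick, with a hanger plate to one side, bystander. Origin: underside near mid-length, x along the tube.
- belay_device: Orange belay device, 55 x 34 x 30 mm with a steel wire loop that reaches 65 mm from its origin along its x, bystander. Origin: centre of its underside.
- carabiner_red: Red aluminium carabiner lying flat, about 105 x 65 x 10 mm, bystander. Origin: its middle, on the bench.
- carabiner_blue: Blue aluminium carabiner lying flat, about 105 x 65 x 10 mm, bystander. Origin: its middle, on the bench.
- carabiner_green: Green aluminium carabiner lying flat, about 105 x 65 x 10 mm, bystander. Origin: its middle, on the bench.
- carabiner_yellow: Yellow aluminium carabiner lying flat, about 105 x 65 x 10 mm, bystander. Origin: its middle, on the bench.
- carabiner_orange: Orange aluminium carabiner lying flat, about 105 x 65 x 10 mm, bystander. Origin: its middle, on the bench.
Mind the look-alikes: they are no part of the job. What is shaped like the part that bears purge_top but yellow is not meant. What is meant by the part that bears lid_grip is not purple, and is the larger of those in its own colour.

How it is judged (in metres and radians):
On the way, in this order (a step that is already met when the one before it is completed fails the run):
1. the green button is fully down (value of joint purge above 0.005 m), for 0.05 s.
2. the green button is back up (value of joint purge below 0.0015 m), for 0.05 s.
3. the lid is fully down in the pot, still near the blue marks (z of lid_grip in the frame of pot below 0.0925 m and horizontal distance between lid_grip and pot below 0.006 m and angle between lid_grip's own z axis and vertical below 0.1 rad and angle between the x axis of lid_grip and the x axis of pot, either way round below 0.25 rad), for 0.05 s.
At the end, for the whole second after the job is handed in: the lid is fully down in the pot (within 3.5 mm, centred within 6 mm, tilted less than 0.1 rad), points at the orange marks within 0.14 rad (8 degrees), is steady (turning slower than 0.15 rad/s) and still gripped by the fingers (more than 2 N), and the button is up (z of lid_grip in the frame of pot below 0.0925 m and horizontal distance between lid_grip and pot below 0.006 m and angle between lid_grip's own z axis and vertical below 0.1 rad and angle between the x axis of lid_grip and the x axis of half_mark, either way round below 0.14 rad and contact force between the fingers and lid above 2 N and angular speed of lid below 0.15 rad/s and value of joint purge below 0.0015 m); the arm keeps its last pose, push and grip.
It fails at once if the lid is turned on to the lock (within 0.27 rad of the red marks) ((z of lid_grip in the frame of pot below 0.0925 m and horizontal distance between lid_grip and pot below 0.006 m and angle between lid_grip's own z axis and vertical below 0.1 rad) and angle between the x axis of lid_grip and the x axis of lock_mark, either way round below 0.27 rad).
It fails at once if a bystander is moved by more than 20 mm (distance of any of scraper, ice_screw, belay_device, carabiner_red, carabiner_blue, carabiner_green, carabiner_yellow, carabiner_orange from where it was at the start of the episode above 0.02 m).
It also fails if it takes over 58 s, if anything falls off the work surface, if the arm or the gripper's body presses on something with over 40 N, if the wrist force passes 120 N, or if a joint passes its speed limit or range.

### The arm

A 6-joint arm with a two-finger parallel gripper is mounted at the origin on the work surface. World frame = base frame: x ahead of the robot, y to its left, z up, the work surface at z = 0. Lengths are in m, angles in degrees, forces in N, time in s.
With the tool pointing down it reaches from about 0.4 to 0.825 m from the base axis. Payload 7 kg.
Tool frame: the origin (TCP) lies between the finger pads; the fingertips stand 17 mm ahead of it and the grasp point (between the pads) lies 2 mm behind it; x points along the fingers, y is the direction in which the jaws open and shut, and the axes are right-handed (so a half turn about x gives the same grasp; the last joint's range is limited). The gripper opens to 88 mm and grips with 3 to 60 N. Pads are 19 mm wide; open, the fingers measure 130 mm over their backs; the gripper's body (78 mm by 193 mm) begins 47 mm behind the grasp point.
Start: joints at [16.507, 20.546, 0.682, 0, -70.136, -16.507], TCP at [0.675, -0, 0.244] pointing down, gripper open.
Joint ranges: [-176.03, 176.03], [-82.01, 121.73], [-58.28, 71.71], [-173.87, 95.51], [-174.79, -0.11], [-173.66, 173.66]. Speed limits (degrees/s): [136.94, 136.94, 172.46, 180, 180, 180].

### API

Orientations are given as [roll, pitch, yaw] about the fixed x, y, z axes, in that order (R = Rz(yaw) Ry(pitch) Rx(roll)).
In Python, from plant import r gives the robot as it stands.
- The arm moves only by the shell command python3 -m jog 'ROWS' [FORCE]. ROWS is a JSON object of lists of equal length, an entry for each row: "fingers": the opening, from 0 (shut) to 1 (fully open); "dp": the shift along the tool's x, y, z in mm, a list of three; "twist": the turn about the tool's x in degrees. In form: {"fingers": [fingers, ...], "dp": [[dx, dy, dz], ...], "twist": [twist, ...]}. A call has exactly 5 rows; each row is the pose to reach, as a shift and turn from the pose measured when the call began, along the tool's axes at that moment; what a row does not reach only later rows make up. A row lasts 1/10 s, in which the tool goes at most 50 mm and 8.59 degrees, less where a joint would pass 70% of its speed; a pose out of reach is approached as far as the arm can. A call with a gripper value outside its range is refused whole. The fingers move at their own pace and stop on an object; FORCE is the grip in N (left out, the last holds). Time passes only in rows, so rows that repeat a pose let the fingers close, or fill a call up. It gives the time, the measured TCP pose, the force and the opening at its end, in the units of the state.
- r.get_state(): the state, without advancing time (a new reading comes with each control period).
- r.capture(name): name is "scene" or "side" or "wrist"; returns a dict with "frame" (480x640x3 uint8, red, green, blue), "intrinsics" (3x3 intrinsics, pixels), "pose" (4x4, takes a point from camera to world coordinates). Camera axes: x right, y down, z forward; pixel columns grow to the right and rows downward; lengths in m; the calibration is good to about 2 mm. A picture is of the moment at which its call begins. There is no depth.
- r.close_job(): hands the job in, once; it reports no verdict.
The state is a dict: "time_s": time; "joints": joint angles; "qd": joint speeds; "joint_torque": joint torques, N m; "tcp_pos": TCP position; "eef_rot": TCP orientation; "contact_force": force on the tool from outside, world axes, zero at the start; "moment": the same for the moment, N m; "gripper_width": finger opening in m.
Only numpy, scipy, OpenCV 4.12 (cv2) and the standard library are available. Lean on these libraries where they do the work, as an engineer would, in place of code of your own. Each camera call takes 0.05 s, during which the arm holds its last target. There are 200 camera calls.

## Working session

There is one attempt and no reset: what is moved stays moved. The work goes in short steps, Python scripts to look and compute and a shell command to move; the robot and the scene stay as the last step left them, time stands still between calls to the robot, and variables do not carry over. Pictures are saved under pics/ and viewed, on a budget of 10 in all, crops included, one or two more only if the job needs it, and the job is handed in when it is done.

```bash
ls; mkdir -p pics; python3 - <<'E'
from plant import r
import cv2,pickle
d={}
for n in("scene","side","wrist"):
    c=r.capture(n);d[n]=c;cv2.imwrite(f"pics/{n}0.png",c["frame"][:,:,::-1]);print(n,c["pose"].round(3).tolist(),c["intrinsics"][0][0])
pickle.dump(d,open("d0.pkl","wb"))
print(r.get_state())
E
```

```text
pics
scene [[-0.63, 0.497, -0.597, 1.144], [0.777, 0.419, -0.471, 0.458], [0.016, -0.76, -0.649, 0.739], [0.0, 0.0, 0.0, 1.0]] 483.5107266342366
side [[0.954, -0.18, 0.242, 0.291], [-0.301, -0.62, 0.725, -0.739], [0.02, -0.764, -0.645, 0.721], [0.0, 0.0, 0.0, 1.0]] 492.9319373261479
wrist [[-1.0, 0.001, -0.002, 0.676], [0.001, 0.967, 0.254, -0.068], [0.002, 0.254, -0.967, 0.385], [0.0, 0.0, 0.0, 1.0]] 406.3298849214344
{'time_s': 0.15, 'joints': array([ 1.65047313e+01,  2.05808182e+01,  6.47527863e-01, -1.28146342e-02,
       -7.01362189e+01, -1.65076238e+01]), 'qd': array([-0.01071488, -0.23649006,  0.11598402,  0.02750376, -0.0366878 ,
        0.03599187]), 'joint_torque': array([ 1.39394037e-04, -5.83274567e+01,  2.93289685e+01,  7.00122759e+00,
        8.75052094e-03, -9.76538854e-05]), 'tcp_pos': array([ 6.74667605e-01, -5.70309357e-05,  2.42869983e-01]), 'eef_rot': array([  96.67520093,   89.92945412, -173.3320531 ]), 'contact_force': array([0.45950526, 0.49101954, 0.44817998]), 'moment': array([ 0.02007172, -0.00549192, -0.00534445]), 'gripper_width': 0.08783572303207977}
```

View pics/scene0.png

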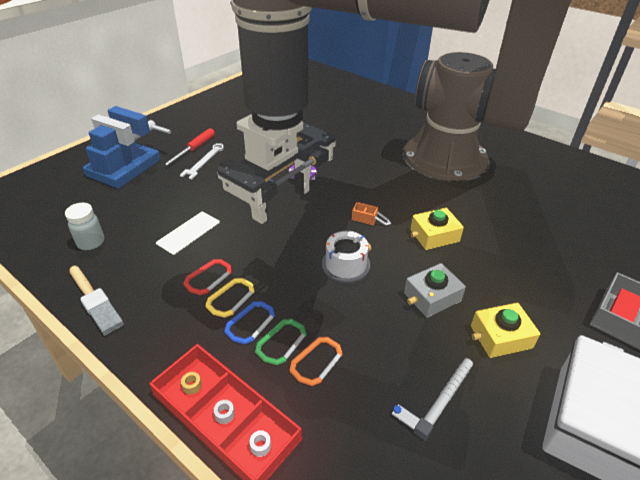

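View pics/side0.png

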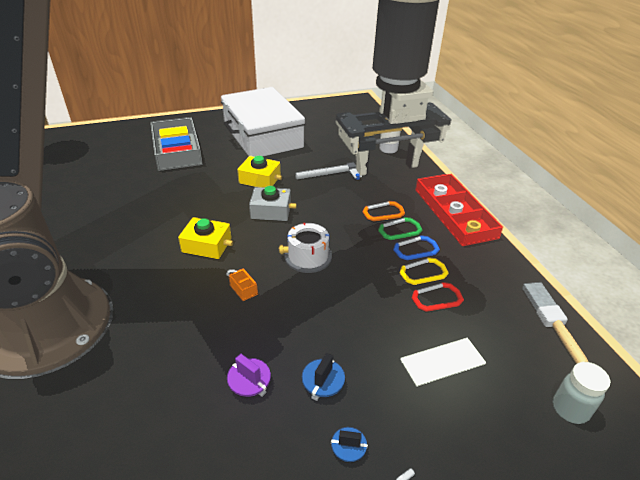

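The side view shows the large blue lid at about (323,377), the small blue one at (349,445), the purple one at (249,377), the pot at (308,245) and the grey box's button at (270,191). In the scene view the pot is at (347,253) and the button at (437,277). The gripper hides the lids there.

```bash
cat > h.py <<'E'
import numpy as np,cv2
def ray(c,u,v):
    d=c["pose"][:3,:3]@np.linalg.solve(c["intrinsics"],[u,v,1.]);return c["pose"][:3,3],d/np.linalg.norm(d)
def onz(c,u,v,z):
    o,d=ray(c,u,v);return o+d*(z-o[2])/d[2]
def tri(a,b):
    (o,d),(p,e)=a,b
    s=np.linalg.lstsq(np.c_[d,-e],p-o,rcond=None)[0];P,Q=o+s[0]*d,p+s[1]*e
    return (P+Q)/2,np.linalg.norm(P-Q)
def proj(c,P):
    q=c["intrinsics"]@(c["pose"][:3,:3].T@(np.array(P)-c["pose"][:3,3]));return q[:2]/q[2]
def blobs(c,lo,hi,roi,amin=4):
    x0,y0,x1,y1=roi
    m=cv2.inRange(cv2.cvtColor(c["frame"],cv2.COLOR_RGB2HSV),np.array(lo),np.array(hi))
    k=np.zeros_like(m);k[y0:y1,x0:x1]=m[y0:y1,x0:x1]
    n,l,s,ce=cv2.connectedComponentsWithStats(k)
    return [(ce[i],s[i,4],l==i) for i in range(1,n) if s[i,4]>=amin]
E
python3 - <<'E'
import pickle,cv2,numpy as np
from h import *
d=pickle.load(open("d0.pkl","rb"));S,C=d["side"],d["scene"]
for n,c,g,p in(("side",S,(245,180,295,225),(280,218,335,272)),("scene",C,(410,258,462,312),(318,225,378,282))):
    for col,lo,hi,roi in(("green",(45,80,40),(85,255,255),g),("blue",(100,100,60),(125,255,255),p),("orange",(8,120,100),(20,255,255),p),("red",(0,120,80),(6,255,255),p),("red2",(172,120,80),(180,255,255),p)):
        for ce,a,_ in blobs(c,lo,hi,roi,2):print(n,col,ce.round(1),a,onz(c,*ce,.06).round(4))
for ce,a,_ in blobs(S,(98,120,60),(125,255,255),(220,340,390,480),30):print("lid",ce.round(1),a,onz(S,*ce,.023).round(4))
f=lambda c,x,y:cv2.resize(c["frame"][y:y+75,x:x+100,::-1],None,fx=4,fy=4,interpolation=cv2.INTER_CUBIC)
cv2.imwrite("pics/crop.png",np.vstack([np.hstack([f(S,260,210),f(C,300,215)]),np.hstack([f(S,273,340),f(d["wrist"],270,200)])]))
E
```

```text
side green [269.7 190. ] 96 [0.4927 0.2362 0.06  ]
side blue [288.6 235.3] 7 [0.4914 0.0566 0.06  ]
side blue [327.5 234.8] 8 [0.5719 0.0353 0.06  ]
side blue [329.  239.5] 2 [0.5699 0.0192 0.06  ]
side orange [292.7 227.2] 6 [0.5073 0.0813 0.06  ]
side orange [324.1 244.7] 15 [0.5546 0.0059 0.06  ]
side red [303.8 223. ] 4 [0.5346 0.0889 0.06  ]
side red [312.4 249.9] 14 [ 0.5262 -0.0035  0.06  ]
scene green [437.3 275.9] 158 [0.4904 0.2316 0.06  ]
scene blue [362.2 236. ] 6 [0.4891 0.0522 0.06  ]
scene blue [331.  253.7] 12 [0.574 0.035 0.06 ]
scene orange [327.5 243. ] 4 [0.5535 0.0096 0.06  ]
scene orange [368.5 246.5] 11 [0.5074 0.0813 0.06  ]
scene red [332.  234.5] 4 [5.265e-01 3.000e-04 6.000e-02]
scene red [362.6 255.4] 9 [0.537  0.0871 0.06  ]
lid [309.9 374.8] 368 [ 0.4408 -0.2689  0.023 ]
lid [332.2 381.7] 570 [ 0.4722 -0.2926  0.023 ]
lid [349.4 433.6] 175 [ 0.4675 -0.3872  0.023 ]
lid [348. 452.] 456 [ 0.4555 -0.4138  0.023 ]
```

View pics/crop.png

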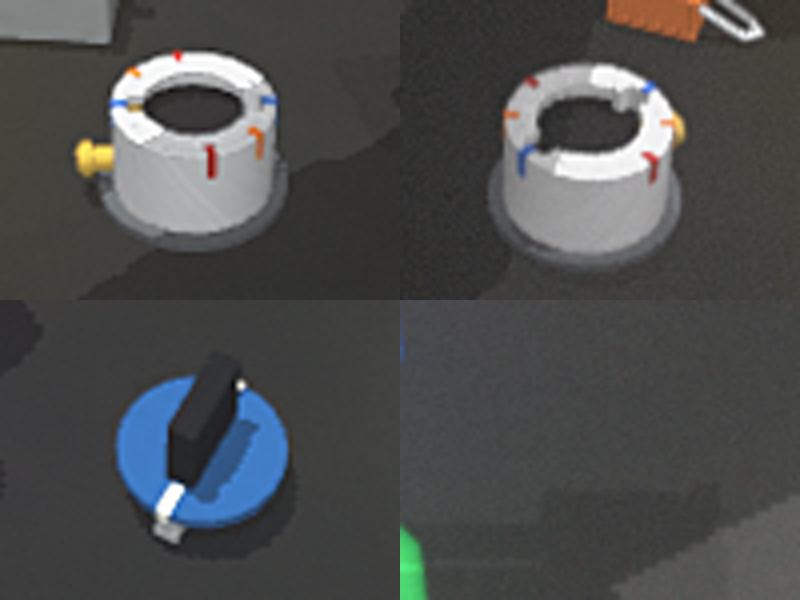

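View pics/wrist0.png

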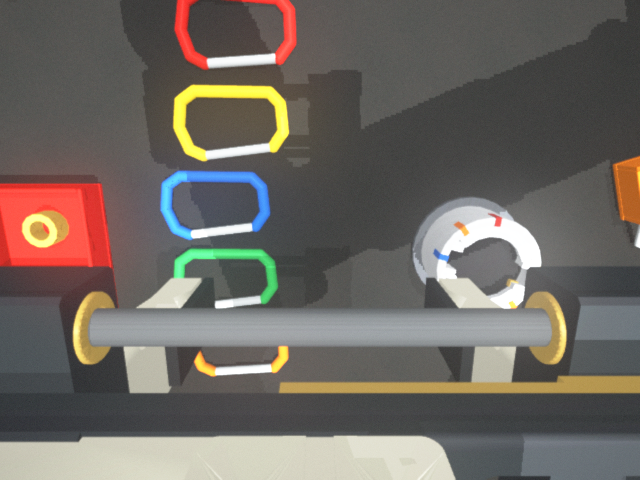

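```bash
python3 - <<'E'
import pickle
from h import *
d=pickle.load(open("d0.pkl","rb"));S,C=d["side"],d["scene"]
b=[blobs(c,(45,80,40),(85,255,255),g,30)[0][0] for c,g in((S,(245,180,295,225)),(C,(410,258,462,312)))]
print("button",tri(ray(S,*b[0]),ray(C,*b[1])))
m=sum(k for _,_,k in blobs(S,(98,120,60),(125,255,255),(290,340,360,400),30)).astype(np.uint8)
p=cv2.convexHull(cv2.findNonZero(m))[:,0]
q=np.array([onz(S,*x,.023)[:2] for x in p])
q2=np.array([onz(S,*x,.020)[:2] for x in p])
A=np.c_[2*q,np.ones(len(q))];s=np.linalg.lstsq(A,(q**2).sum(1),rcond=None)[0];print("lid c,r",s[:2],np.sqrt(s[2]+s[:2]@s[:2]))
c,R=cv2.minEnclosingCircle((q*1000).astype(np.float32));print("enc",c,R)
for ce,a,_ in blobs(S,(0,0,170),(180,70,255),(295,340,350,405),1):
    P=onz(S,*ce,.023);print("white",ce,a,P,np.degrees(np.arctan2(*(P[:2]-s[:2])[::-1])))
# bar top: dark pixels in hull; known axis of top face edges by hand
for a,b in(((315.5,371.5),(325.5,353.5)),((324,376),(333.5,357.5)),):
    P,Q=onz(S,*a,.059),onz(S,*b,.059);print(P,Q,np.degrees(np.arctan2(*(Q-P)[:2][::-1])))
E
```

```text
button (array([0.49216324, 0.23247616, 0.06223166]), np.float64(0.0007058713663579046))
lid c,r [ 0.46048567 -0.27906341] 0.03664690084580041
enc (460.6543273925781, -279.00579833984375) 37.479347229003906
white [332.75 361.  ] 4 [ 0.48667931 -0.25333598  0.023     ] 44.48554181928947
white [314.79487179 390.        ] 39 [ 0.43993425 -0.29941004  0.023     ] -135.2869024494982
white [316. 398.] 1 [ 0.43738416 -0.31413871  0.023     ] -123.36994683414133
[ 0.44348825 -0.28978144  0.059     ] [ 0.46996645 -0.2606054   0.059     ] 47.77524230517306
[ 0.45388852 -0.30179372  0.059     ] [ 0.48005006 -0.27208307  0.059     ] 48.63466080023619
```

```bash
python3 -m jog '{"fingers":[0,0,0,0,0],"dp":[[0,25,32],[0,60,75],[0,95,120],[0,125,160],[0,155,196]],"twist":[0,0,0,0,0]}' 30
python3 -m jog '{"fingers":[0,0,0,0,0],"dp":[[0,28,36],[30,28,36],[70,28,36],[110,28,36],[140,28,36]],"twist":[0,0,0,0,0]}'
```

```text
time_s: 0.65
tcp_pos: [0.5242, 0.19, 0.2428]
eef_rot: [96.9, 89.9, -173.2]
contact_force: [1.2, 1.2, 0.4]
gripper_width: 0.0534
time_s: 1.15
tcp_pos: [0.4949, 0.2256, 0.1007]
eef_rot: [109.7, 89.8, -160.3]
contact_force: [0.3, -0.1, 0.1]
gripper_width: 0.0133
```

```bash
python3 -m jog '{"fingers":[0,0,0,0,0],"dp":[[0,3,6.5],[0,3,6.5],[10,3,6.5],[16,3,6.5],[20,3,6.5]],"twist":[0,0,0,0,0]}'
python3 -m jog '{"fingers":[0,0,0,0,0],"dp":[[2,0,0],[4,0,0],[6,0,0],[7,0,0],[7,0,0]],"twist":[0,0,0,0,0]}'
```

```text
time_s: 1.65
tcp_pos: [0.4923, 0.2325, 0.0812]
eef_rot: [79.4, 89.9, 169.4]
contact_force: [-1.6, 0.8, 2.5]
gripper_width: 0.0002
time_s: 2.15
tcp_pos: [0.4924, 0.2326, 0.0777]
eef_rot: [1.7, 90.0, 91.8]
contact_force: [-14.5, -2.9, 36.1]
gripper_width: 0.0008
```

```bash
python3 - <<'E'
from plant import r
import cv2
f=[r.capture(n)["frame"][:,:,::-1] for n in("side","scene")]
import numpy as np
g=lambda a,x,y:cv2.resize(a[y:y+100,x:x+100],(400,400))
cv2.imwrite("pics/press.png",np.hstack([g(f[0],220,140),g(f[1],390,220)]))
E
```

```text
(no output)
```

View pics/press.png

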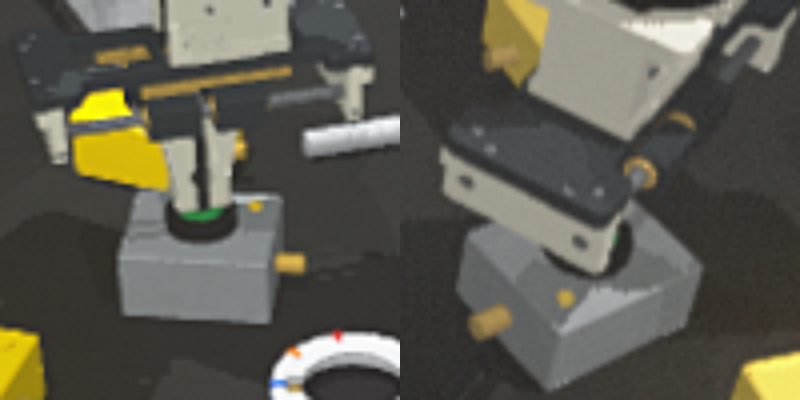

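The button looks flush with its bezel and the force is 36 N, so it is fully down. I'll lift off now and stop with the pot in view of the wrist camera.

```bash
python3 -m jog '{"fingers":[0,0,0,0,0],"dp":[[-20,0,0],[-60,0,0],[-100,0,-20],[-140,-10,-50],[-165,-20,-80]],"twist":[0,0,0,0,0]}'
python3 -m jog '{"fingers":[0.6,0.6,0.6,0.6,0.6],"dp":[[0,-15,-40],[0,-18,-48],[0,-18,-48],[0,-18,-48],[0,-18,-48]],"twist":[0,0,0,0,0]}'
python3 - <<'E'
from plant import r
import cv2,pickle
c=r.capture("wrist");pickle.dump(c,open("w1.pkl","wb"));cv2.imwrite("pics/w1.png",c["frame"][:,:,::-1]);print(r.get_state()["qd"].round(1),c["pose"].round(3))
E
```

```text
time_s: 2.75
tcp_pos: [0.5133, 0.1521, 0.2461]
eef_rot: [-53.4, 89.7, 36.8]
contact_force: [0.9, 1.1, 0.2]
gripper_width: 0.0006
time_s: 3.25
tcp_pos: [0.5311, 0.1048, 0.2456]
eef_rot: [-50.4, 89.8, 39.8]
contact_force: [1.3, -0.3, -0.8]
gripper_width: 0.035
[0.1 0.1 0.2 0.1 0.1 0.1] [[-1.    -0.003  0.002  0.532]
 [-0.003  0.967  0.257  0.037]
 [-0.003  0.256 -0.967  0.387]
 [ 0.     0.     0.     1.   ]]
```

View pics/w1.png

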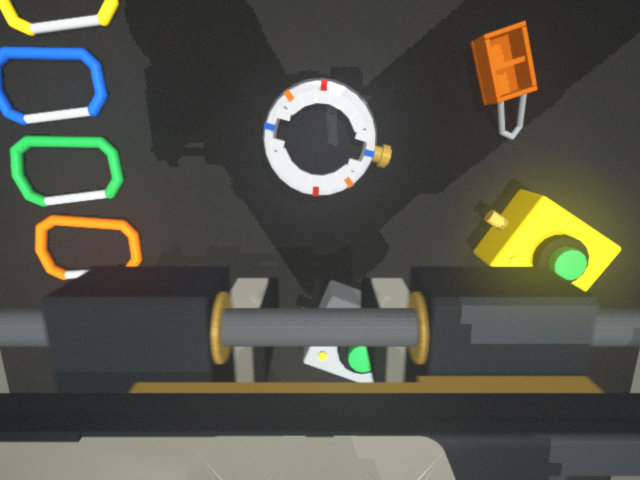

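The wrist view shows the pot's mouth: blue marks at about (270,127) and (369,154), orange at (290,97) and (349,182), red at (323,85) and (316,191).

```bash
python3 - <<'E'
import pickle
from h import *
from plant import r
c=pickle.load(open("w1.pkl","rb"));roi=(255,70,382,205)
for col,lo,hi,off in(("blue",(100,120,60),(125,255,255),0),("orange",(8,120,100),(20,255,255),40),("red",(0,150,80),(6,255,255),80),):
    B=[(ce,a) for ce,a,_ in blobs(c,lo,hi,roi,6)]
    P=[onz(c,*ce,.06)[:2] for ce,a in B];print(col,[(ce.round(1),a) for ce,a in B],np.round(P,4))
    P=[p for p in P if .036<np.linalg.norm(p-[.5305,.045])<.048]
    if len(P)==2:
        v=P[0]-P[1];print(" mid",(P[0]+P[1])/2,"len",np.linalg.norm(v),"pot yaw",(np.degrees(np.arctan2(v[1],v[0]))+off+90)%180-90)
s=r.get_state();print(s["joints"].round(1),s["tcp_pos"],s["eef_rot"])
E
python3 -m jog '{"fingers":[0.8,0.8,0.8,0.8,0.8],"dp":[[0,10,-45],[0,20,-95],[0,30,-140],[0,40,-190],[0,50,-235]],"twist":[0,0,0,0,0]}'
python3 -m jog '{"fingers":[0.8,0.8,0.8,0.8,0.8],"dp":[[0,10,-40],[0,20,-80],[0,20,-89],[0,20,-89],[0,20,-89]],"twist":[0,0,0,0,0]}'
python3 - <<'E'
from plant import r
import cv2,pickle
c=r.capture("wrist");pickle.dump(c,open("w2.pkl","wb"));cv2.imwrite("pics/w2.png",c["frame"][:,:,::-1]);s=r.get_state();print(s["qd"].round(1),s["joints"].round(1))
E
```

```text
blue [(array([268.8, 126.2]), np.int32(63)), (array([368.6, 152.9]), np.int32(51))] [[0.5723 0.0342]
 [0.494  0.0544]]
 mid [0.53314171 0.04432302] len 0.0808463586016305 pot yaw -14.432494073817011
orange [(array([288.3,  94.9]), np.int32(62)), (array([348.8, 182.5]), np.int32(53))] [[0.5567 0.0112]
 [0.5092 0.0778]]
 mid [0.53292605 0.04450305] len 0.0817990328628828 pot yaw -14.462223581069978
red [(array([323.5,  84.3]), np.int32(48)), (array([315.2, 191.7]), np.int32(36))] [[0.5299 0.0035]
 [0.5362 0.0853]]
 mid [0.53304944 0.04442476] len 0.08202594415719601 pot yaw -14.36970241539234
[ 31.9   7.8 -16.2  -0.  -65.8 -31.7] [0.53112312 0.10492151 0.24562495] [-50.76802078  89.77958549  39.4466744 ]
time_s: 3.8
tcp_pos: [0.4815, -0.1311, 0.245]
eef_rot: [-53.8, 89.8, 36.5]
contact_force: [1.3, -0.6, -0.3]
gripper_width: 0.0697
time_s: 4.3
tcp_pos: [0.4623, -0.2194, 0.2445]
eef_rot: [-48.5, 89.8, 41.8]
contact_force: [-0.3, 0.5, -0.5]
gripper_width: 0.0699
[ 0.4 -0.2 -0.   0.1  0.1  0.2] [ -3.5   5.  -19.5  -0.2 -65.4   3.9]
```

View pics/w2.png

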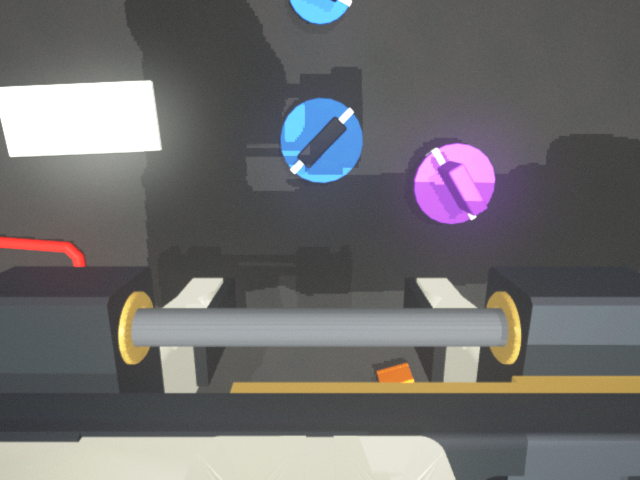

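The wrist view shows the large lid at about (321,140), with its stripes at (347,116) and (296,168). The purple lid is at (455,183).

```bash
python3 - <<'E'
import pickle
from h import *
c=pickle.load(open("w2.pkl","rb"));roi=(270,85,375,195)
m=sum(k for _,_,k in blobs(c,(95,100,60),(125,255,255),roi,30)).astype(np.uint8)
p=cv2.convexHull(cv2.findNonZero(m))[:,0]
q=np.array([onz(c,*x,.022)[:2] for x in p])
A=np.c_[2*q,np.ones(len(q))];s=np.linalg.lstsq(A,(q**2).sum(1),rcond=None)[0];print("lid c,r",s[:2],np.sqrt(s[2]+s[:2]@s[:2]))
W=[(ce,a) for ce,a,_ in blobs(c,(0,0,190),(180,70,255),roi,10)];P=[onz(c,*w[0],.023)[:2] for w in W]
print(W,P,(P[0]+P[1])/2);v=P[0]-P[1];print(np.degrees(np.arctan2(v[1],v[0])))
_,_,k=max(blobs(c,(0,0,0),(180,255,60),(290,100,355,180),60),key=lambda b:b[1] if abs(b[0]-[322,141]).max()<12 else 0)
print(cv2.minAreaRect(cv2.findNonZero(k.astype(np.uint8))), onz(c,*cv2.minAreaRect(cv2.findNonZero(k.astype(np.uint8)))[0],.059))
E
```

```text
lid c,r [ 0.46300205 -0.27786013] 0.03631385314926368
[(array([345.752, 115.28 ]), np.int32(125)), (array([296.20792079, 166.94059406]), np.int32(101))] [array([ 0.44193384, -0.29945761]), array([ 0.4847608 , -0.25544672])] [ 0.46334732 -0.27745217]
-134.218890818668Traceback (most recent call last):
  File "<stdin>", line 10, in <module>
ValueError: max() iterable argument is empty
```

Both cameras agree on the lid-to-pot vector: (0.070, 0.322–0.324). The bar is at 45.8° and the pot at −14.4°.

```bash
python3 -m jog '{"fingers":[0.55,0.55,0.55,0.55,0.55],"dp":[[0,0,-25],[15,0.5,-59],[40,0.5,-59],[70,0.5,-59],[100,0.5,-59]],"twist":[8,16,24,32,40]}'
python3 -m jog '{"fingers":[0.55,0.55,0.55,0.55,0.55],"dp":[[20,0,0],[40,0,0],[50,0,0],[50,0,0],[50,0,0]],"twist":[4.5,4.5,4.5,4.5,4.5]}'
python3 - <<'E'
from plant import r
import numpy as np
s=r.get_state();a=np.radians(90-s["eef_rot"][0]+s["eef_rot"][2]);y=np.array([np.cos(a),np.sin(a)]);z=np.array([-y[1],y[0]])
z=np.cross([0,0,-1],[*y,0])[:2]
e=np.array([.4618,-.2782])-s["tcp_pos"][:2];print(np.degrees(a)%360,"dy,dz mm",e@y*1e3,e@z*1e3,s["tcp_pos"])
E
```

```text
time_s: 4.85
tcp_pos: [0.4634, -0.2768, 0.1436]
eef_rot: [-19.0, 89.7, 31.2]
contact_force: [0.3, 0.1, -0.3]
gripper_width: 0.0482
time_s: 5.35
tcp_pos: [0.4644, -0.2762, 0.0943]
eef_rot: [-20.9, 89.7, 24.8]
contact_force: [0.5, 0.9, 0.1]
gripper_width: 0.0485
135.74703312214615 dy,dz mm 0.4563401139393988 -3.2221957958948635 [ 0.4643754  -0.2762105   0.09429389]
```

```bash
python3 -m jog '{"fingers":[0.55,0.55,0.55,0.55,0.55],"dp":[[15,0.5,-3.5],[30,0.5,-3.5],[45,0.5,-3.5],[50,0.5,-3.5],[50,0.5,-3.5]],"twist":[0,0,0,0,0]}'
python3 -m jog '{"fingers":[0,0,0,0,0],"dp":[[0,0,0],[0,0,0],[0,0,0],[0,0,0],[0,0,0]],"twist":[0,0,0,0,0]}' 45
python3 -m jog '{"fingers":[0,0,0,0,0],"dp":[[0,0,0],[-15,0,0],[-50,0,0],[-100,0,0],[-130,0,0]],"twist":[0,0,0,0,0]}' 45
```

```text
time_s: 5.85
tcp_pos: [0.4621, -0.2783, 0.0446]
eef_rot: [-22.7, 89.7, 23.1]
contact_force: [0.1, 0.0, -0.2]
gripper_width: 0.0481
time_s: 6.35
tcp_pos: [0.4621, -0.2783, 0.0448]
eef_rot: [-24.3, 89.7, 21.4]
contact_force: [-2.0, 0.4, 1.4]
gripper_width: 0.0138
time_s: 6.85
tcp_pos: [0.4622, -0.2789, 0.178]
eef_rot: [-39.5, 89.6, 6.3]
contact_force: [0.8, 0.1, -0.5]
gripper_width: 0.0135
```

```bash
cat > go.py <<'E'
import sys,numpy as np
from plant import r
from scipy.spatial.transform import Rotation as Ro
x,y,z,yaw=map(float,sys.argv[1:])
s=r.get_state();R=Ro.from_euler("xyz",s["eef_rot"],degrees=True).as_matrix()
a=np.degrees(np.arctan2(R[1,1],R[0,1]))
print("dp",(R.T@(np.array([x,y,z])-s["tcp_pos"])*1e3).round(1),"twist",round((a-yaw+180)%360-180,2),"tooly",round(a%360,2),"tilt",R[:,0].round(4),s["tcp_pos"].round(4),s["contact_force"].round(1),s["moment"].round(2))
E
python3 -m jog '{"fingers":[0,0,0,0,0],"dp":[[0,20,35],[0,45,70],[0,70,110],[0,95,150],[0,120,190]],"twist":[-8,-16,-24,-32,-40]}'
python3 go.py 0.5322 0.0447 0.178 255.6
```

```text
time_s: 7.35
tcp_pos: [0.5084, -0.0573, 0.1786]
eef_rot: [-78.8, 89.6, 7.2]
contact_force: [1.2, -1.2, -1.9]
gripper_width: 0.0136
dp [  0.8 -16.8 103.4] twist -79.5 tooly 176.1 tilt [ 7.4e-03  9.0e-04 -1.0e+00] [ 0.5084 -0.0573  0.1786] [ 1.2 -1.2 -1.9] [-0.08 -0.18  0.01]
```

```bash
python3 -m jog '{"fingers":[0,0,0,0,0],"dp":[[0,-4,20],[0,-8,40],[0,-12,60],[0,-15,80],[0,-17,103]],"twist":[-8,-16,-24,-32,-40]}'
python3 -m jog '{"fingers":[0,0,0,0,0],"dp":[[0,0,0],[0,0,0],[0,0,0],[0,0,0],[0,0,0]],"twist":[-8,-16,-24,-32,-39.5]}'
python3 go.py 0.5322 0.0447 0.135 255.6
```

```text
time_s: 7.85
tcp_pos: [0.5322, 0.045, 0.1785]
eef_rot: [-120.0, 89.6, 6.4]
contact_force: [-0.2, 0.7, -2.3]
gripper_width: 0.0138
time_s: 8.35
tcp_pos: [0.5318, 0.0449, 0.1782]
eef_rot: [-160.2, 89.7, 6.1]
contact_force: [-0.1, -0.2, -0.7]
gripper_width: 0.0136
dp [43.2  0.2 -0.2] twist 0.64 tooly 256.24 tilt [ 5.9e-03  6.0e-04 -1.0e+00] [0.5318 0.0449 0.1782] [-0.1 -0.2 -0.7] [-0.09  0.12 -0.02]
```

```bash
python3 -m jog '{"fingers":[0,0,0,0,0],"dp":[[20,0.2,0],[40,0.3,0],[55,0.4,0],[62,0.4,0],[62,0.4,0]],"twist":[0.6,0.6,0.6,0.6,0.6]}'
python3 go.py 0.5322 0.0447 0.108 255.6
python3 - <<'E'
from plant import r
import cv2,pickle,numpy as np
d={n:r.capture(n) for n in("side","scene")};pickle.dump(d,open("d3.pkl","wb"))
g=lambda a,x,y:cv2.resize(a[y:y+100,x:x+100,::-1],(400,400),interpolation=cv2.INTER_CUBIC)
cv2.imwrite("pics/pre.png",np.hstack([g(d["side"]["frame"],258,180),g(d["scene"]["frame"],298,190)]))
E
```

```text
time_s: 8.85
tcp_pos: [0.5314, 0.0443, 0.1152]
eef_rot: [-169.1, 89.8, -3.5]
contact_force: [-1.7, -1.2, -1.5]
gripper_width: 0.0134
dp [ 7.2 -0.6 -0.7] twist 0.03 tooly 255.63 tilt [ 3.7e-03 -2.0e-04 -1.0e+00] [0.5314 0.0443 0.1152] [-1.7 -1.2 -1.5] [-0.1   0.05 -0.02]
```

View pics/pre.png

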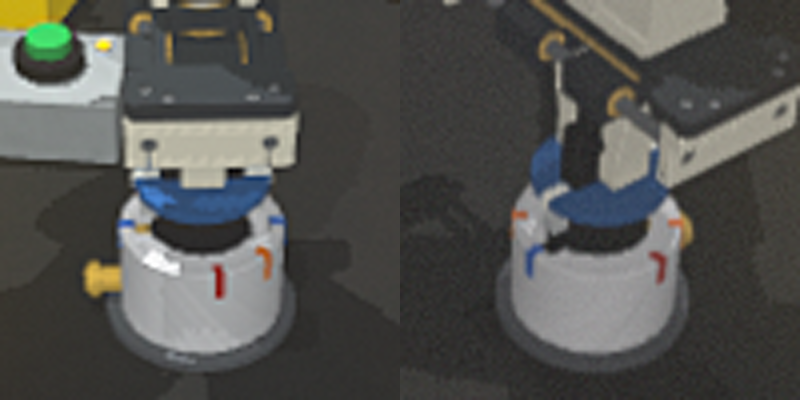

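The lid hangs over the mouth with its stripe in line with the near blue mark. I'll lower it and watch the force.

```bash
python3 -m jog '{"fingers":[0,0,0,0,0],"dp":[[0,-0.6,-0.7],[4,-0.6,-0.7],[8,-0.6,-0.7],[12,-0.6,-0.7],[15,-0.6,-0.7]],"twist":[0,0,0,0,0]}'
python3 go.py 0.5322 0.0447 0.0886 255.6
```

```text
time_s: 9.45
tcp_pos: [0.5331, 0.045, 0.1012]
eef_rot: [-160.8, 89.7, 4.9]
contact_force: [-0.4, 0.3, -1.0]
gripper_width: 0.0133
dp [12.6  0.6  0.9] twist 0.04 tooly 255.64 tilt [ 5.9e-03  5.0e-04 -1.0e+00] [0.5331 0.045  0.1012] [-0.4  0.3 -1. ] [-0.14  0.05 -0.04]
```

```bash
python3 -m jog '{"fingers":[0,0,0,0,0],"dp":[[2,0.6,0.9],[4,0.6,0.9],[6,0.6,0.9],[8,0.6,0.9],[10,0.6,0.9]],"twist":[0,0,0,0,0]}'
python3 go.py 0.5322 0.0447 0.0886 255.6
```

```text
time_s: 9.95
tcp_pos: [0.5323, 0.0447, 0.0911]
eef_rot: [-160.5, 89.7, 5.1]
contact_force: [0.4, -0.2, -2.0]
gripper_width: 0.0139
dp [2.5 0.  0.1] twist 0.05 tooly 255.65 tilt [ 6.e-03  5.e-04 -1.e+00] [0.5323 0.0447 0.0911] [ 0.4 -0.2 -2. ] [-0.12  0.1  -0.01]
```

```bash
python3 -m jog '{"fingers":[0,0,0,0,0],"dp":[[1,0,0],[2,0,0],[2.6,0,0],[3,0,0],[3,0,0]],"twist":[0,0,0,0,0]}'
python3 go.py 0.5322 0.0447 0.0886 255.6
```

```text
time_s: 10.45
tcp_pos: [0.5324, 0.0447, 0.0888]
eef_rot: [-161.7, 89.6, 4.0]
contact_force: [-2.7, 0.4, 7.3]
gripper_width: 0.014
dp [0.2 0.  0.2] twist 0.06 tooly 255.66 tilt [ 6.4e-03  4.0e-04 -1.0e+00] [0.5324 0.0447 0.0888] [-2.7  0.4  7.3] [-0.04  1.29 -0.03]
```

It is seated at the expected height with 7 N of push. Turning clockwise now.

```bash
python3 -m jog '{"fingers":[0,0,0,0,0],"dp":[[0,0,0],[0,0,0],[0,0,0],[0,0,0],[0,0,0]],"twist":[5,10,15,20,25]}' 55
python3 go.py 0.5323 0.0446 0.0884 215.6
```

```text
time_s: 10.95
tcp_pos: [0.5321, 0.0441, 0.089]
eef_rot: [-145.0, 89.7, -4.6]
contact_force: [-1.7, -3.2, 1.0]
gripper_width: 0.0139
dp [ 0.6 -0.5  0.2] twist 14.87 tooly 230.47 tilt [ 5.9e-03 -5.0e-04 -1.0e+00] [0.5321 0.0441 0.089 ] [-1.7 -3.2  1. ] [-1.28  0.38  0.11]
```

```bash
python3 -m jog '{"fingers":[0,0,0,0,0],"dp":[[0.3,0,0],[0.6,0,0],[0.6,0,0],[0.6,0,0],[0.6,0,0]],"twist":[5,10,15,15,15]}' 55
python3 go.py 0.5323 0.0446 0.0884 215.6
python3 - <<'E'
from plant import r
import cv2,pickle,numpy as np
d={n:r.capture(n) for n in("side","scene","wrist")};pickle.dump(d,open("d4.pkl","wb"))
g=lambda a,x,y:cv2.resize(a[y:y+100,x:x+100,::-1],(400,400),interpolation=cv2.INTER_CUBIC)
cv2.imwrite("pics/fin.png",np.hstack([g(d["side"]["frame"],258,180),g(d["scene"]["frame"],298,190)]))
E
```

```text
time_s: 11.45
tcp_pos: [0.5321, 0.0438, 0.0889]
eef_rot: [-133.2, 89.7, -7.6]
contact_force: [-2.6, -1.6, 5.5]
gripper_width: 0.0137
dp [ 0.5 -0.6  0.5] twist 0.04 tooly 215.64 tilt [ 5.9e-03 -8.0e-04 -1.0e+00] [0.5321 0.0438 0.0889] [-2.6 -1.6  5.5] [-0.55  1.08  0.11]
```

View pics/fin.png

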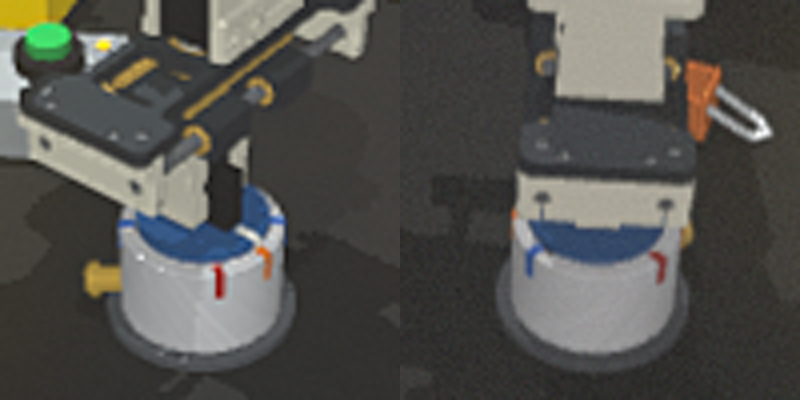

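The side view shows the stripe at about (248,235) in the crop, right against the orange mark at (263,250). I'll measure its angle.

```bash
python3 - <<'E'
import pickle
from h import *
c=pickle.load(open("d4.pkl","rb"))["side"];o=np.array([.5308,.045])
an=lambda P:np.degrees(np.arctan2(*(P[:2]-o)[::-1]))
for ce,a,_ in blobs(c,(0,0,150),(180,60,255),(312,228,328,246),2):
    P=onz(c,*ce,.067);print("white",ce,a,P,np.linalg.norm(P[:2]-o),an(P))
for ce,a,k in blobs(c,(8,120,100),(20,255,255),(300,230,335,260),2):
    P=onz(c,*ce,.06);print("orange",ce,a,P,np.linalg.norm(P[:2]-o),an(P), [ (q[0].tolist(),round(an(onz(c,*q[0],.06)),1)) for q in cv2.findNonZero(k.astype(np.uint8))][:4])
P=onz(c,320,238.75,.067);print(P,np.linalg.norm(P[:2]-o),an(P))
E
python3 -m jog '{"fingers":[0,0,0,0,0],"dp":[[0,0,0],[0,0,0],[0,0,0],[0,0,0],[0,0,0]],"twist":[0,0,0,0,0]}' 55
python3 go.py 0.5323 0.0446 0.0884 215.6
```

```text
white [325.875 231.875] 8 [0.56868611 0.03730836 0.067     ] 0.03865900371686823 -11.476222069329092
white [322.         240.71428571] 56 [0.55161591 0.01140158 0.067     ] 0.03952412105577692 -58.21970926338981
orange [324.125 244.875] 16 [0.55446615 0.00519599 0.06      ] 0.0463081585454463 -59.26567880961937 [([322, 242], np.float64(-53.0)), ([323, 242], np.float64(-51.2)), ([324, 242], np.float64(-49.5)), ([323, 243], np.float64(-55.0))]
[0.54957603 0.01872732 0.067     ] 0.03229231174274226 -54.44812861744061
time_s: 12.1
tcp_pos: [0.5321, 0.0438, 0.0889]
eef_rot: [-133.8, 89.7, -8.2]
contact_force: [-1.6, -0.9, 3.5]
gripper_width: 0.0134
dp [ 0.5 -0.6  0.5] twist 0.07 tooly 215.67 tilt [ 5.9e-03 -8.0e-04 -1.0e+00] [0.5321 0.0438 0.0889] [-1.6 -0.9  3.5] [-0.2   0.91  0.13]
```

```bash
python3 -c "
from plant import r
s=r.get_state();print(s['qd'].round(2),s['gripper_width'],s['time_s']);print(r.close_job())"
```

```text
[-0.06 -0.1  -0.02 -0.13  0.06 -0.08] 0.013396555616611447 12.1
the job is handed in; nothing more can be done
None
```

The job is handed in at 12.1 s, with the lid down in the pot, held at the orange marks and still gripped. No verdict was reported.

- **Button:** I pressed it to its stop. The force rose to 36 N, well over the 5 N needed, and the picture showed it flush with its bezel. It stood up again in the later pictures.
- **Lid:** I lifted the large blue lid and lowered it through the slots at the blue marks with no jam. It stopped at the expected height with about 7 N of push. I then turned it 40° clockwise and stayed well short of the red marks.
- **Last checks:**
  - The white stripe measured −54.4° in the side view, from a hand-picked pixel, against −54.4° expected for the orange marks.
  - Automatic colour masks gave −58° for the stripe and −59° for the orange mark. Both are biased by white rim pixels and by the mark running down the wall, but they agree to about 1°.
  - The tool height was 0.3 mm above the fully-down value. The grip was set to 55 N, the spring moment read 0.13 N m (the spring was given as 0.06 to 0.1), and the arm was still.
- **Disagreement:** The wrist camera placed things about 2.5 mm further along x than the other two cameras, but lid-to-pot distances agreed to 2 mm.
- **Not measured:** I did not re-measure the other gear at the end. I saw no contact with it.

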